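Tighten the loose end stop of the spice plinth with the hex key

ROBOT

A 6-joint arm with a two-finger parallel gripper is mounted at the origin on a cart in front of the work surface, level with it; the furniture and walls round the work are solid. World frame = base frame: x ahead of the robot, y to its left, z up, the work surface at z = 0. Lengths are in m, angles in degrees, forces in N, time in s.
With the tool pointing down it reaches from about 0.425 to 0.95 m from the base axis. Payload 14.7 kg.
Tool frame: the origin (TCP) lies between the finger pads; the fingertips stand arm.tip_extent ahead of it and the grasp point (between the pads) lies 11 mm behind it (arm.tip_extent is the distance from the TCP to the fingertips, in m); z points along the fingers, y is the line along which they close (so a half turn about z gives the same grasp; the last joint's range is limited). The gripper opens to 85 mm and grips with 20 to 120 N. Pads are 22 mm wide; open, the fingers measure 114 mm over their backs; the gripper's body (76 mm by 85 mm) begins 54 mm behind the grasp point. The pads swing forward as they close: fully open they stand 13 mm farther back than shut.
Start: joints at [-68.331, 27.513, 91.461, -0, 61.026, -2.67], TCP at [0.268, -0.592, 0.239] pointing down, gripper open.
Joint ranges: [-157.49, 157.49], [-46.99, 117.5], [13.45, 153.17], [-89.5, 269.5], [5.16, 153.95], [-167.48, 167.48]. Speed limits (degrees/s): [108.29, 108.29, 136.94, 172.46, 172.46, 172.46].

INTERFACE

Orientations are given as [roll, pitch, yaw] about the fixed x, y, z axes, in that order (R = Rz(yaw) Ry(pitch) Rx(roll)).
In Python, from rig import arm, imaging, hand_in gives the robot as it stands.
- The arm moves only by the shell command python3 -m crank 'ROWS'. ROWS is JSON, a list of rows, each a list of 5 numbers: the finger opening in mm, from 0 to 85.4, then the shift along the tool's x, y, z in mm, then the turn about the tool's z in rad. In form: [[hand, x, y, z, twist], ...]. A call has 1 to 10 rows; each row shifts and turns the commanded pose from where the row before left it, along the tool's axes as they then stand; what a row does not reach is not made up. A row lasts 1/8 s, in which the tool goes at most 62.5 mm and 10.7 degrees, less where a joint would pass 70% of its speed; a pose out of reach is approached as far as the arm can. A call is refused whole if a number of a shift passes 62.5 or a number of a turn 0.188, either way. A call with a gripper value outside its range is refused whole. The fingers move at their own pace and stop on an object; the grip force is fixed at half the most. Time passes only in rows, so rows that do not move let the fingers close. It gives the time, the measured TCP pose, the force, the opening and the grip force at its end, in the units of the state.
- arm.observe(): the state, without advancing time (a new reading comes with each control period).
- imaging.capture(name): name is "scene" or "top" or "wrist"; returns a dict with "pixels" (384x512x3 uint8, red, green, blue), "range_z" (384x512 float32, m along the optical axis (not along the pixel's ray), 0 where there is no reading), "fx", "fy", "cx", "cy" (pixels), "extrinsics" (4x4, takes a point from camera to world coordinates). Camera axes: x right, y down, z forward; pixel columns grow to the right and rows downward; lengths in m; the calibration is good to about 2 mm. A picture is of the moment at which its call begins.
- hand_in(): hands the job in; it is judged then, once.
The state is a dict: "time": time; "q": joint angles; "qvel": joint speeds; "effort": joint torques, N m; "ee_pos": TCP position; "ee_rot": TCP orientation; "wrist_force": force on the tool from outside, world axes, zero at the start; "moment": the same for the moment, N m; "opening": finger opening in m; "grasp_force": force on a finger pad.
Only numpy, scipy, OpenCV 4.12 (cv2) and the standard library are available. Lean on these libraries where they do the work, as an engineer would, in place of code of your own. Each camera call takes 0.05 s, during which the arm holds its last target. There are 200 camera calls.

TASK

The metal end stop on the wooden spice plinth is loose. Take the hex key out of its wooden block, feel for the recessed hex bolt under the slot of the stop's foot, seat the key fully in it and turn it clockwise, quarter turn by quarter turn with fresh grasps as needed, until the bolt is just tight, never forcing it on against its stop. Press and turn gently throughout, then put the key back upright and fully home in its block, without disturbing the jars and the mug.

Things in the scene. Friction and masses are not known exactly. Their poses are not given: they have to be found in the camera images.
- plinth: fixed low wooden plinth, 110 (x) x 250 (y) x 46 mm high, origin at the centre of its underside. On its -y half lies the aluminium foot of the end stop, 84 x 100 mm, 6 mm thick, its top 52 mm above the worktop. The stop's upright, 5 mm thick, 28 mm tall above the foot, stands 47 mm to +y of the slot's centre; two jars stand beyond it
- slot (a point): centre of the slot through the foot, at the foot's top face; axes as the plinth's. Slot 18 mm wide (x), 40 mm long (y), 6 mm deep. Under it, 7 mm below the foot's top, is the flat 60 mm flange of the bolt with a hex recess in its middle. The recess is central across the slot, but anywhere up to 10 mm either way along it (y) and at any hex angle: neither is measured
- bolt (a joint): turn of the bolt (rad): 0 to 0.25 at first, grows clockwise from above, tight from 3.0, hard stop at 3.2 (do not force it there); 0.15 N m friction, stays as left, does not sink as it turns. Hex recess 15 mm across flats, 18 mm deep. A spring washer lets the bolt yield 6 mm down (3.6 N, then 1.2 N per mm, then hard); the push falls away when the key drops into the recess
- hex_key: loose hex key, about 0.12 kg, standing tip down in its block. Origin at the tip's end, z up the shaft, x and y square to the flats of the grip. Hex steel shaft 14 mm across flats (16.2 over corners; two flats face the grip's +x and -x), 55 mm long, the last 3 mm tapered to 12.4 mm over corners; on it a black grip, 26 x 26 mm square, 45 mm tall
- key_grip (a point): centre of the key's square grip, 77.5 mm above the tip; axes as the key's. Take it across two opposite flats
- key_block: fixed light wooden block, 64 x 64 x 40 mm high, origin at the centre of its underside
- block_hole (a point): centre of the mouth of the block's square hole, on the block's top; the hole is 17.5 mm wide and 32 mm deep with a chamfered mouth, and its sides are square to the block
- salt_shaker: glass salt shaker, 44 mm wide and 90 mm tall, loose on the plinth, origin at the centre of its underside; leave it alone
- jar_thyme: spice jar with a dark cap, 41 mm wide and 104 mm tall, loose on the plinth, origin at the centre of its underside; leave it alone
- mug_blue: white mug, 82 x 112 x 94 mm with its handle, loose on the worktop to the right, origin at the centre of its underside; leave it alone
Mind the look-alikes: they are no part of the job. There is more than one size of the hex_key; the one meant has the size given above. Leave any purple look-alike of the key_block alone.

How it is judged:
By the outcome, as a careful person would: the job done as asked, in the order asked, and still so for the second after the job is handed in, with the robot touching nothing.
It also fails if it takes over 64 s, if anything falls off the work surface, if the arm or the gripper's body presses on something with over 40 N, if the wrist force passes 120 N, or if a joint passes its speed limit or range.

## Working session

There is one attempt and no reset: what is moved stays moved. The work goes in short steps, Python scripts to look and compute and a shell command to move; the robot and the scene stay as the last step left them, time stands still between calls to the robot, and variables do not carry over. Pictures are saved under pics/ and viewed, at most 10 in all, crops included, and the job is handed in when it is done.

```bash
mkdir -p pics; ls; python3 - <<'E'
from rig import arm, imaging
import cv2, numpy as np
print(arm.observe(), arm.tip_extent)
for n in("scene","top"):
    c=imaging.capture(n); np.savez(f"{n}.npz",**c)
    cv2.imwrite(f"pics/{n}.png",c["pixels"][:,:,::-1]); print(n,c["fx"],c["cx"],c["cy"],c["extrinsics"].round(3).tolist())
E
```

```text
pics
{'time': 0.0, 'q': array([-6.83296684e+01,  2.75498751e+01,  9.14936690e+01,  1.58641007e-04,
        6.10246621e+01, -2.67252315e+00]), 'qvel': array([ 0.01625518,  0.02351497,  0.03494499, -0.0254159 , -0.06380777,
       -0.09262331]), 'effort': array([-5.38527063e-03, -9.50648117e+01, -4.30179405e+01, -3.93580749e-04,
        1.22322334e-02, -3.93015387e-05]), 'ee_pos': array([ 0.26777584, -0.59184937,  0.23867268]), 'ee_rot': array([-1.79931874e+02, -3.31882420e-03,  2.43427759e+01]), 'wrist_force': array([ 0.07950985, -0.01979289,  0.60533845]), 'moment': array([ 0.04431826, -0.04081493, -0.0320115 ]), 'grasp_force': 0.0, 'opening': 0.08507855661659118} 0.008
scene 466.3379464628229 261.902167851963 197.54993066644528 [[-0.765, -0.356, 0.537, -0.273], [-0.644, 0.41, -0.646, 0.811], [0.01, -0.84, -0.542, 0.872], [0.0, 0.0, 0.0, 1.0]]
top 415.78268316014487 247.76987975794376 190.24168942635836 [[0.009, -0.996, 0.088, 0.442], [-1.0, -0.009, -0.0, -0.117], [0.001, -0.088, -0.996, 1.105], [0.0, 0.0, 0.0, 1.0]]
```

View pics/scene.png

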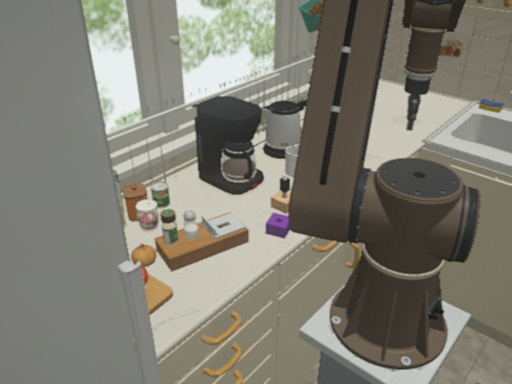

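View pics/top.png

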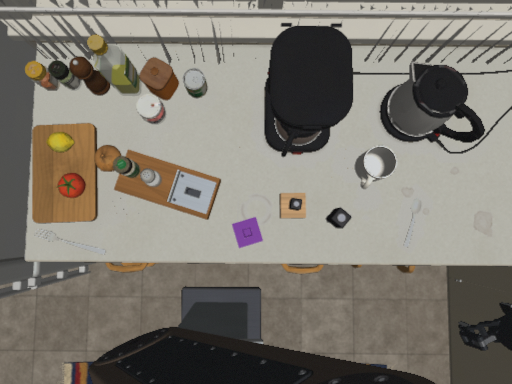

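The scene view shows the plinth at about (203,238), the key in the light block at (285,195), and the purple block at (279,225). The top view shows:
- plinth at (168,184), with the slot at about (193,192)
- light block with its key at (293,205)
- empty purple block at (247,232)
- a second dark object at (340,218)
- mug at (378,163)

Candidates for the key are (294,205) and (340,218), so I'll take one close crop of both.

```bash
python3 - <<'E'
import cv2, numpy as np
t=np.load("top.npz"); p=t["pixels"][:,:,::-1]
a=cv2.resize(p[180:250,225:365],None,fx=5,fy=5,interpolation=cv2.INTER_CUBIC)
b=cv2.resize(p[145:220,110:225],(0,0),fx=3.2,fy=3.2,interpolation=cv2.INTER_CUBIC)
im=np.zeros((600,800,3),np.uint8); im[:350,:700]=a; im[355:355+240,:b.shape[1]]=b[:240]
cv2.imwrite("pics/crop.png",im)
r=t["range_z"]
for (u,v) in [(294,205),(285,198),(340,218),(340,225),(247,232),(193,192),(210,195),(135,170),(283,230)]:
    z=r[v,u]; P=t["extrinsics"]@[(u-t["cx"])*z/t["fx"],(v-t["cy"])*z/t["fy"],z,1]; print(u,v,P[:3].round(4))
E
```

```text
294 205 [ 0.4952 -0.2277  0.112 ]
285 198 [ 0.5166 -0.2124  0.0421]
340 218 [ 0.4644 -0.33    0.1454]
340 225 [ 0.4483 -0.3302  0.1437]
247 232 [ 0.4286 -0.1158  0.0109]
193 192 [0.5297 0.0234 0.0441]
210 195 [ 0.5217 -0.0211  0.0537]
135 170 [0.578  0.1593 0.0968]
283 230 [ 0.4347 -0.2107  0.0046]
```

View pics/crop.png

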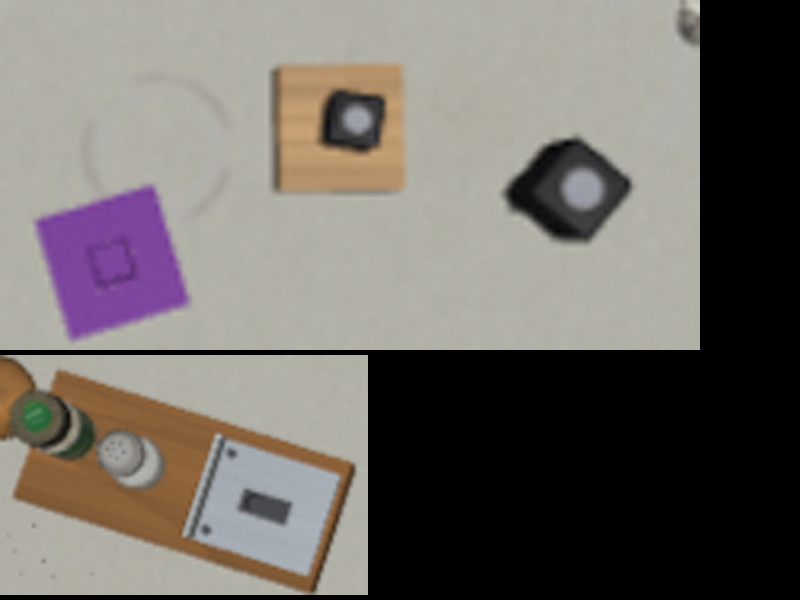

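The block's key at (294,205) measures about 25 mm across with its top at z≈0.11, which matches the hex key. The object at (340,218) is the larger look-alike, and the purple block at (247,232) is to be left alone. I'll move over the key for a wrist view.

```bash
cat > h.py <<'E'
import numpy as np, cv2
from scipy.spatial.transform import Rotation as Ro
from rig import arm, imaging
def shift(target,yaw=None):
    """world target TCP (m), yaw deg -> tool shift (mm) now, twist (rad)"""
    s=arm.observe(); R=Ro.from_euler('xyz',s["ee_rot"],degrees=True).as_matrix()
    d=R.T@(np.array(target)-s["ee_pos"])*1000
    tw=None if yaw is None else -np.radians(yaw-s["ee_rot"][2])
    return d.round(1),tw
def cap(n,f=None):
    c=imaging.capture(n)
    if f: cv2.imwrite(f"pics/{f}.png",c["pixels"][:,:,::-1]); np.savez(f+".npz",**c)
    return c
def ray(c,u,v,z):
    E=c["extrinsics"]; d=E[:3,:3]@[(u-c["cx"])/c["fx"],(v-c["cy"])/c["fy"],1]; o=E[:3,3]
    return o+d*(z-o[2])/d[2]
def pt(c,u,v):
    z=c["range_z"][v,u]; return (c["extrinsics"]@[(u-c["cx"])*z/c["fx"],(v-c["cy"])*z/c["fy"],z,1])[:3]
E
python3 -m crank '[[85,36,-24,-3,0],[85,36,-24,-3,0],[85,36,-24,-3,0],[85,36,-24,-3,0],[85,36,-24,-3,0],[85,36,-24,-3,0],[85,36,-24,-3,0],[85,36,-24,-3,0],[85,36,-24,-3,0],[85,36,-24,-3,0]]'
python3 -m crank '[[85,0,0,0,-0.185],[85,0,0,0,-0.185],[85,0,0,0,-0.185],[85,0,0,0,-0.185],[85,0,0,0,-0.185],[85,0,0,0,-0.185],[85,0,0,0,-0.185],[85,0,0,0,-0.185],[85,0,0,0,-0.185],[85,0,0,0,-0.185]]'
python3 -m crank '[[85,0,0,0,-0.185],[85,0,0,0,-0.185],[85,0,0,0,-0.185],[85,0,0,0,-0.185]]'
python3 - <<'E'
from h import *
c=cap("wrist","w1"); print(c["fx"],c["extrinsics"].round(3).tolist()); print(arm.observe())
E
```

```text
time: 1.35
ee_pos: [0.4975, -0.2238, 0.2692]
ee_rot: [-180.0, 0.0, 24.3]
wrist_force: [1.4, -0.5, 0.4]
opening: 0.085
grasp_force: 0.0
time: 2.6
ee_pos: [0.4968, -0.2251, 0.269]
ee_rot: [-180.0, -0.0, 130.7]
wrist_force: [-0.1, 0.4, -0.2]
opening: 0.0852
grasp_force: 0.0
time: 3.1
ee_pos: [0.4968, -0.2251, 0.269]
ee_rot: [180.0, -0.0, 173.1]
wrist_force: [-0.3, -0.9, -0.4]
opening: 0.0851
grasp_force: 0.0
328.7314259916554 [[0.12, 0.943, 0.312, 0.417], [0.993, -0.114, -0.037, -0.216], [0.001, 0.314, -0.949, 0.404], [0.0, 0.0, 0.0, 1.0]]
{'time': 3.15, 'q': array([-2.75588687e+01,  1.73892562e+01,  1.03212415e+02, -7.81782459e-04,
        5.94298115e+01, -1.11241406e+02]), 'qvel': array([-0.067591  , -0.0174073 ,  0.06764429,  0.05484061, -0.02141192,
       17.13240475]), 'effort': array([-2.89421127e-02, -7.59668255e+01, -4.23093903e+01,  1.78602885e-02,
        1.74376830e-03,  5.21624655e+00]), 'ee_pos': array([ 0.49681136, -0.2250996 ,  0.26904876]), 'ee_rot': array([ 1.79989221e+02, -2.95877527e-02,  1.73682938e+02]), 'wrist_force': array([-0.59093139, -0.20037588, -1.2068276 ]), 'moment': array([0.01046291, 0.03871358, 0.03320588]), 'grasp_force': 0.0, 'opening': 0.08528768747963669}
```

View pics/w1.png

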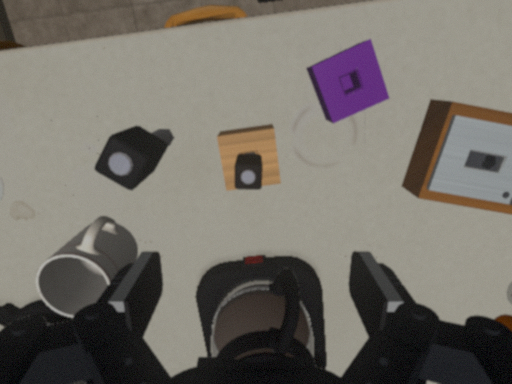

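The wrist view shows the key's disc at (248,177) in the light block at (250,157), the big look-alike at (120,163), and the slot with a dark recess in it at (488,161). Next I'll measure key and block in two views.

```bash
cat > m.py <<'E'
from h import *
def blob(mask,near):
    n,l,st,ce=cv2.connectedComponentsWithStats(mask.astype(np.uint8))
    i=min((i for i in range(1,n) if st[i,4]>15),key=lambda i:np.hypot(*(ce[i]-near))); return ce[i],st[i],(l==i)
def tri(c1,p1,c2,p2):
    A=[];b=[]
    for c,p in((c1,p1),(c2,p2)):
        E=c["extrinsics"]; d=E[:3,:3]@[(p[0]-c["cx"])/c["fx"],(p[1]-c["cy"])/c["fy"],1]; d/=np.linalg.norm(d)
        M=np.eye(3)-np.outer(d,d); A.append(M); b.append(M@E[:3,3])
    return np.linalg.lstsq(np.vstack(A),np.hstack(b),rcond=None)[0]
def grip(c,near,win=18):
    p=c["pixels"].astype(int); u,v=map(int,near)
    W=np.zeros(p.shape[:2],bool); W[v-win:v+win,u-win:u+win]=1
    wood=(p[...,0]-p[...,2]>35)
    disc=W&(p.min(2)>85)&(np.ptp(p,axis=2)<30)
    dark=W&(p.max(2)<75)
    return disc,dark,wood
E
python3 - <<'E'
from m import *
t=np.load("top.npz"); w=np.load("w1.npz")
pts={}
for n,c,near in(("top",t,(295,203)),("w",w,(248,177))):
    disc,dark,wood=grip(c,near,8 if n=="top" else 14)
    ce,st,m=blob(disc,near); pts[n]=ce
    print(n,"disc",ce.round(2),st,"on .108:",ray(c,*ce,.108).round(4))
    ce,st,m=blob(wood,near); cn=cv2.convexHull(np.argwhere(m)[:,::-1].astype(np.int32))
    ap=cv2.approxPolyDP(cn,5,True)[:,0]; P=np.array([ray(c,*q,.04) for q in ap])
    print("block poly",ap.tolist(),P[:,:2].round(4).tolist())
    print("depth blk", pt(c,*(int(near[0])-12 if n=="top" else 228,int(near[1])-6 if n=="top" else 165)).round(4))
    dark=dark|disc; ce,st,m=blob(cv2.morphologyEx(dark.astype(np.uint8),cv2.MORPH_CLOSE,np.ones((3,3))),near)
    h=cv2.approxPolyDP(cv2.convexHull(np.argwhere(m)[:,::-1].astype(np.int32)),2,True)[:,0]
    print("grip hull",[(q.tolist(),ray(c,*q,.108)[:2].round(4).tolist()) for q in h])
print("tri",tri(t,pts["top"],w,pts["w"]).round(4))
E
```

```text
top disc [295.94 203.42] [293 201   7   6  31] on .108: [ 0.4992 -0.2328  0.108 ]
block poly [[305, 217], [281, 217], [280, 194], [305, 193]] [[0.4685, -0.2639], [0.468, -0.2025], [0.527, -0.1998], [0.5301, -0.264]]
depth blk [ 0.5192 -0.2073  0.0418]
grip hull [([301, 200], [0.5076, -0.245]), ([298, 209], [0.4859, -0.2377]), ([290, 208], [0.4881, -0.2185]), ([292, 198], [0.5122, -0.2233])]
w disc [247.55 176.53] [241 170  14  14 163] on .108: [ 0.5013 -0.2328  0.108 ]
block poly [[280, 182], [227, 190], [217, 136], [272, 127]] [[0.5316, -0.2004], [0.5339, -0.2627], [0.4703, -0.2644], [0.4677, -0.203]]
depth blk [ 0.5044 -0.2572  0.0401]
grip hull [([261, 190], [0.516, -0.2218]), ([234, 190], [0.513, -0.2473]), ([236, 163], [0.4871, -0.2418]), ([261, 164], [0.4909, -0.2189])]
tri [ 0.4988 -0.2321  0.1166]
```

```bash
python3 -m crank '[[85,1.2,41.5,11.5,0],[85,1.2,41.5,11.5,0],[85,1.2,41.5,11.5,0],[85,1.2,41.5,11.5,0],[85,1.2,41.5,11.5,0],[85,1.2,41.5,11.5,0],[85,0,0,0,0]]'
python3 - <<'E'
from h import *
c=cap("wrist","w2"); print(arm.observe()["ee_pos"])
p=c["pixels"][:,:,::-1]; cv2.imwrite("pics/w2b.png",np.hstack([cv2.resize(p[60:260,160:360],None,fx=2,fy=2),cv2.resize(p[110:210,200:300],None,fx=4,fy=4,interpolation=cv2.INTER_CUBIC)]))
E
```

```text
time: 4.03
ee_pos: [0.5208, 0.025, 0.1994]
ee_rot: [180.0, -0.1, 172.7]
wrist_force: [-0.2, -0.8, -0.2]
opening: 0.0851
grasp_force: 0.0
[0.52097641 0.02374784 0.19981595]
```

View pics/w2b.png

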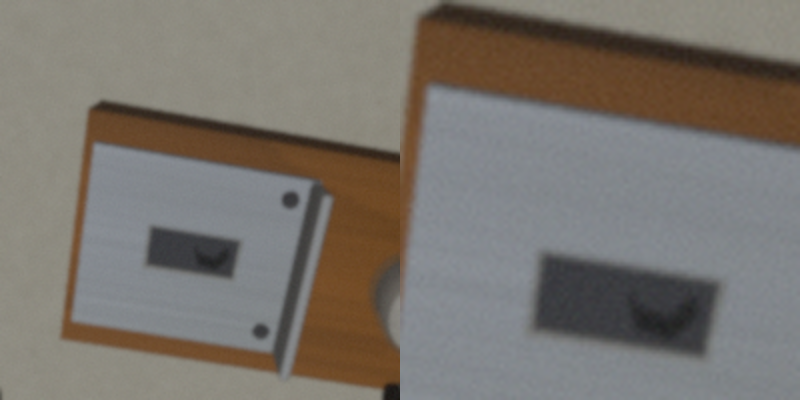

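The slot shows at (640,305) in the right-hand crop, with the recess's dark hexagon at about (662,310), towards the upright. I'll average a few frames and rectify to the flange plane to read its offset and angle.

```bash
cat > slot.py <<'E'
from m import *
c=dict(np.load("w2.npz")); fr=[c["pixels"].astype(float)]+[cap("wrist")["pixels"].astype(float) for _ in range(6)]
p=np.mean(fr,0); g=p.mean(2)
c["pixels"]=p
# slot mask: dark region inside foot
sm=(g<115)&(np.ptp(p,axis=2)<40); W=np.zeros(g.shape,bool); W[165:205,225:288]=1
ce,st,m=blob(sm&W,(257,186)); r=cv2.minAreaRect(np.argwhere(m)[:,::-1].astype(np.int32)); bx=cv2.boxPoints(r)
P=np.array([ray(c,*q,.052) for q in bx]); C=P.mean(0); print("slot px",ce,st,"corners",P[:,:2].round(4).tolist(),"C",C.round(4))
e=[P[1]-P[0],P[2]-P[1]]; l=max(e,key=np.linalg.norm); l=l*np.sign(l[1]); yaw=np.degrees(np.arctan2(-l[0],l[1])); print("len",[np.linalg.norm(x).round(4) for x in e],"plinth yaw",yaw)
print("depth foot",pt(c,220,170).round(4),pt(c,235,180).round(4))
# rectified plane at flange z=.045, plinth axes: right=+x', down=-y'... 16px/mm
a=np.radians(yaw); X=np.array([np.cos(a),np.sin(a)]); Y=np.array([-np.sin(a),np.cos(a)])
s=12; H,Wd=600,360
gy,gx=np.mgrid[0:H,0:Wd]; xx=(gx-Wd/2)/s/1000; yy=(H/2-gy)/s/1000
w=np.stack([C[0]+xx*X[0]+yy*Y[0],C[1]+xx*X[1]+yy*Y[1],np.full(xx.shape,.045)],-1)
E=c["extrinsics"]; q=(w-E[:3,3])@E[:3,:3]
u=(q[...,0]/q[...,2]*c["fx"]+c["cx"]).astype(np.float32); v=(q[...,1]/q[...,2]*c["fy"]+c["cy"]).astype(np.float32)
im=cv2.remap(g.astype(np.float32),u,v,cv2.INTER_CUBIC)
im=np.clip((im-20)*255/90,0,255).astype(np.uint8); im=cv2.cvtColor(im,cv2.COLOR_GRAY2BGR)
for k in range(-20,21,5): cv2.line(im,(0,H//2-k*s),(12 if k else 30,H//2-k*s),(0,255,255),1)
for k in range(-10,11,5): cv2.line(im,(Wd//2+k*s,0),(Wd//2+k*s,12),(0,255,255),1)
cv2.imwrite("pics/rect.png",im)
E
python3 slot.py
```

```text
slot px [258.08521561 184.61498973] [235 171  48  28 974] corners [[0.5336, 0.0035], [0.5145, 0.0094], [0.5264, 0.0493], [0.5459, 0.0443]] C [0.5301 0.0266 0.052 ]
len [np.float64(0.0199), np.float64(0.0417)] plinth yaw -16.661725728434313
depth foot [ 0.5122 -0.0054  0.0519] [0.5246 0.0059 0.0465]
```

View pics/rect.png

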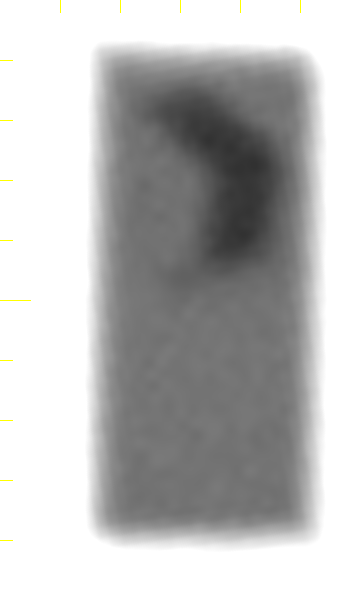

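```bash
python3 - <<'E'
import cv2,numpy as np
from scipy.optimize import least_squares
im=cv2.cvtColor(cv2.imread("pics/rect.png"),cv2.COLOR_BGR2GRAY).astype(np.float32)
im=cv2.GaussianBlur(im,(0,0),3)
ang=np.radians(np.arange(-75,100,5)); out=[]
for cx,cy in((180,182),):
    for a in ang:
        r=np.arange(60,135); x=(cx+r*np.cos(a)).astype(np.float32)[None]; y=(cy-r*np.sin(a)).astype(np.float32)[None]
        s=cv2.remap(im,x,y,cv2.INTER_LINEAR)[0]; i0=s[:50].argmin(); g=np.gradient(s); j=i0+g[i0:i0+35].argmax(); out.append((np.degrees(a),r[j],round(float(g[j]),2),float(s.min())))
for o in out: print(*[round(float(v),1) for v in o],end=" | ")
o=np.array(out); o=o[o[:,2]>.8]; 
px=180+o[:,1]*np.cos(np.radians(o[:,0])); py=182-o[:,1]*np.sin(np.radians(o[:,0]))
def f(p,t):
    x,y=px-p[0],-(py-p[1]); n=np.radians(t)+np.radians(np.arange(0,360,60))
    return (np.outer(x,np.cos(n))+np.outer(y,np.sin(n))).max(1)-90
for t in range(-30,30,5):
    s=least_squares(lambda p:f(p,p[2]),[180,182,t],loss="soft_l1",f_scale=4); s2=least_squares(lambda p:f([180,p[0]],p[1]),[182,t],loss="soft_l1",f_scale=4); print("\n",t,s.x.round(1),round(s.cost,1),s2.x.round(1),round(s2.cost,1),end="")
E
```

```text
-75.0 96.0 0.8 89.1 | -70.0 104.0 1.2 80.4 | -65.0 104.0 1.5 71.2 | -60.0 104.0 1.5 64.3 | -55.0 105.0 1.6 59.5 | -50.0 101.0 1.7 56.4 | -45.0 94.0 1.5 54.1 | -40.0 93.0 1.7 51.3 | -35.0 94.0 1.7 53.5 | -30.0 101.0 1.7 53.7 | -25.0 98.0 1.9 53.1 | -20.0 102.0 2.0 53.4 | -15.0 98.0 1.9 54.4 | -10.0 95.0 2.1 54.1 | -5.0 96.0 2.0 53.8 | 0.0 99.0 2.0 53.9 | 5.0 97.0 1.7 52.7 | 10.0 102.0 2.3 50.8 | 15.0 102.0 2.2 50.0 | 20.0 93.0 2.0 52.1 | 25.0 96.0 2.1 53.7 | 30.0 94.0 1.7 52.8 | 35.0 88.0 2.1 52.0 | 40.0 89.0 2.4 53.5 | 45.0 86.0 2.4 55.4 | 50.0 86.0 2.2 55.3 | 55.0 83.0 2.0 54.6 | 60.0 87.0 1.9 56.2 | 65.0 88.0 1.9 58.7 | 70.0 93.0 2.2 59.1 | 75.0 93.0 2.2 58.7 | 80.0 94.0 2.2 60.9 | 85.0 97.0 2.3 65.7 | 90.0 101.0 2.5 70.1 | 95.0 101.0 2.2 72.4 | 
 -30 [182.2 189.3 -12.8] 312.7 [188.4 -14.5] 330.3
 -25 [182.2 189.3 -12.8] 312.7 [188.4 -14.5] 330.3
 -20 [182.2 189.3 -12.8] 312.7 [188.4 -14.5] 330.3
 -15 [182.9 189.4  -9.2] 296.4 [188.5 -13. ] 328.8
 -10 [182.9 189.4  -9.2] 296.4 [188.4 -11.3] 329.4
 -5 [183.3 189.4  -6.7] 300.5 [188.   -5.8] 347.4
 0 [183.2 189.   -5.2] 305.5 [187.2  -1.1] 361.9
 5 [183.2 189.   -5.2] 305.5 [187.2  -1.1] 361.9
 10 [183.2 189.   -5.2] 305.5 [187.2  -1.1] 361.9
 15 [184.2 183.8  16. ] 437.5 [184.9  19.2] 494.9
 20 [182.9 184.3  25.9] 431.5 [188.4  45.5] 330.3
 25 [182.2 189.3  47.2] 312.7 [188.4  45.5] 330.3
```

The recess centre is at about +9 mm along the slot, near (0.533, 0.035), with its flats fitting a tool yaw of about 151°. Back over the key now.

```bash
python3 -c "
from h import *
print(shift([.5,-.2327,.17],172.5))"
```

```text
(array([ -11.3, -255.2,   30.6]), np.float64(0.002342076349744432))
```

```bash
python3 -m crank '[[60,-1.9,-42.5,0,0],[60,-1.9,-42.5,0,0],[60,-1.9,-42.5,0,0],[60,-1.9,-42.5,5,0],[60,-1.9,-42.5,10,0],[60,-1.9,-42.5,15,0],[60,0,0,0,0],[60,0,0,0,0]]'
python3 - <<'E'
from m import *
c=cap("wrist","w3"); 
print(shift([.5,-.2327,.078],172.5),arm.observe()["opening"])
E=c["extrinsics"]; q=E[:3,:3].T@(np.array([.5,-.2327,.108])-E[:3,3]); uv=(q[0]/q[2]*c["fx"]+c["cx"],q[1]/q[2]*c["fy"]+c["cy"]); print(uv)
p=c["pixels"].astype(int); disc=(p.min(2)>85)&(np.ptp(p,axis=2)<30); W=np.zeros(disc.shape,bool); u,v=map(int,uv); W[v-16:v+16,u-16:u+16]=1
ce,st,m=blob(disc&W,uv); print(ce,st,ray(c,*ce,.108))
print(tri(c,ce,np.load("w1.npz"),(247.55,176.53)))
E
```

```text
time: 5.38
ee_pos: [0.5001, -0.2318, 0.1704]
ee_rot: [180.0, -0.0, 172.6]
wrist_force: [0.9, 0.1, 0.3]
opening: 0.0601
grasp_force: 0.0
(array([ 0.2, -1.4, 92.6]), np.float64(0.0036004293570979003)) 0.059874153848325576
(np.float64(253.8268236252919), np.float64(210.77154833436472))
[253.99688474 212.75700935] [244 203  21  20 321] [ 0.50138652 -0.23276912  0.108     ]
[ 0.50115903 -0.23276666  0.10856002]
```

```bash
python3 -m crank '[[60,-0.5,-0.7,20,0],[60,-0.4,-0.7,20,0],[60,0,0,20,0],[60,0,0,20,0],[60,0,0,12.5,0],[60,0,0,0,0]]'
python3 -m crank '[[20,0,0,0,0],[20,0,0,0,0],[20,0,0,0,0],[20,0,0,0,0],[20,0,0,0,0],[20,0,0,0,0]]'
python3 -c "
from h import *
print(arm.observe())"
```

```text
time: 6.18
ee_pos: [0.5009, -0.2324, 0.0775]
ee_rot: [180.0, -0.1, 172.8]
wrist_force: [0.7, 0.1, 0.2]
opening: 0.0594
grasp_force: 0.0
time: 6.92
ee_pos: [0.5016, -0.2334, 0.0786]
ee_rot: [-180.0, 0.1, 172.7]
wrist_force: [1.0, 3.1, 5.8]
opening: 0.0254
grasp_force: 58.4
{'time': 6.925, 'q': array([-2.80932855e+01,  3.22483397e+01,  1.12014789e+02,  1.61343143e-02,
        3.56578549e+01, -1.10828234e+02]), 'qvel': array([ 0.00562102,  0.04315062,  0.07076783, -0.04202452, -0.09413282,
       -0.02343515]), 'effort': array([-8.76767524e-01, -8.38530135e+01, -2.60581237e+01, -3.88148306e-01,
       -3.02938884e-01,  1.76271129e-03]), 'ee_pos': array([ 0.50162993, -0.23335557,  0.07863713]), 'ee_rot': array([-1.79980712e+02,  7.72020167e-02,  1.72721858e+02]), 'wrist_force': array([0.98959722, 3.08069703, 5.8070996 ]), 'moment': array([ 0.38790402, -0.07017065,  0.0220306 ]), 'grasp_force': 58.41273486614227, 'opening': 0.025401433994411325}
```

```bash
python3 -m crank '[[20,0,0,-10,0],[20,0,0,-15,0],[20,0,0,-20,0],[20,0,0,-20,0],[20,0,0,-20,0],[20,0,0,0,0]]'
python3 -c "
from m import *
print(shift([.5327,.0354,.145],151.3))
s=arm.observe(); print(s['wrist_force'],s['moment'],s['opening'])
c=cap('wrist','w4'); p=c['pixels'].astype(int); disc=(p.min(2)>85)&(np.ptp(p,axis=2)<30)
E=c['extrinsics']; z=s['ee_pos'][2]+.0294; P=np.array([s['ee_pos'][0],s['ee_pos'][1],z]); q=E[:3,:3].T@(P-E[:3,3]); uv=(q[0]/q[2]*c['fx']+c['cx'],q[1]/q[2]*c['fy']+c['cy']); print(uv)
cv2.imwrite('pics/w4c.png',cv2.resize(p[100:300,150:360].astype(np.uint8)[:,:,::-1],None,fx=2.5,fy=2.5))
"
```

```text
time: 7.68
ee_pos: [0.5021, -0.2337, 0.165]
ee_rot: [-179.9, 0.2, 172.7]
wrist_force: [0.0, 0.9, -0.5]
opening: 0.0254
grasp_force: 59.0
(array([  3.7, 270.8,  19.6]), np.float64(0.3740911046851455))
[ 0.00866264  0.92708172 -0.52632263] [-0.0331087   0.02247548  0.00306553] 0.025388605549482135
(np.float64(255.15060462370352), np.float64(301.6683044247101))
```

View pics/w4c.png

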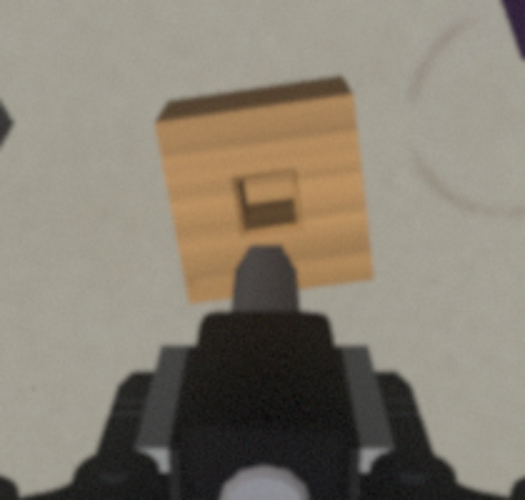

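The key hangs upright in the grip and the empty hole shows at crop (267,202). Moving it over the slot.

```bash
python3 -m crank '[[20,0.6,35,0,0],[20,0.6,45,0,0],[20,0.6,50,0,0],[20,0.6,50,0,0],[20,0.6,50,0,0],[20,0.6,40,0,0],[20,0,0,0,0.187],[20,0,0,0,0.187],[20,0,0,0,0],[20,0,0,0,0]]'
python3 - <<'E'
from m import *
c=np.load("w4.npz"); print("hole",ray(c,256.8,180.8,.04))
c=cap("wrist","w5"); s=arm.observe(); print(s["ee_pos"],s["ee_rot"],s["wrist_force"],s["moment"],shift([.5327,.0354,.13],151.3))
p=c["pixels"]; cv2.imwrite("pics/w5c.png",cv2.resize(p[110:290,150:360][:,:,::-1],None,fx=3,fy=3))
E
```

```text
time: 8.98
ee_pos: [0.5314, 0.035, 0.1625]
ee_rot: [-180.0, -0.0, 151.6]
wrist_force: [-0.5, 0.9, -1.3]
opening: 0.0256
grasp_force: 59.3
hole [ 0.50142776 -0.23247742  0.04      ]
[0.53151989 0.03499796 0.16256761] [-1.79987942e+02 -2.39388827e-02  1.51510653e+02] [-0.68878833 -0.84122573 -1.09395325] [ 0.03794018  0.00028125 -0.00844158] (array([-0.9,  0.9, 32.6]), np.float64(0.0036765968222765696))
```

View pics/w5c.png

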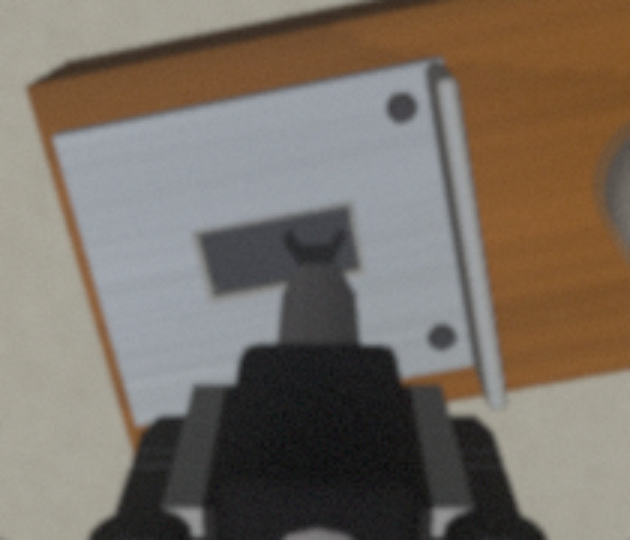

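In the crop the recess's U at (318,245) is symmetric about the key's tip, and its flat is square to the tool, so angle and position agree. I'll descend in steps, checking the force.

```bash
python3 -m crank '[[20,-0.9,0.9,0,0],[20,0,0,15,0],[20,0,0,13,0],[20,0,0,4,0],[20,0,0,0,0]]'
python3 -m crank '[[20,0,0,3,0],[20,0,0,3,0],[20,0,0,3,0],[20,0,0,2,0],[20,0,0,2,0],[20,0,0,0,0]]'
```

```text
time: 9.65
ee_pos: [0.5326, 0.0355, 0.1302]
ee_rot: [-180.0, -0.1, 151.3]
wrist_force: [-0.3, -0.3, -0.9]
opening: 0.0253
grasp_force: 59.4
time: 10.4
ee_pos: [0.5332, 0.0355, 0.1177]
ee_rot: [180.0, 0.0, 151.3]
wrist_force: [1.9, -0.4, -2.8]
opening: 0.0255
grasp_force: 59.3
```

```bash
python3 -m crank '[[20,0,0,1.5,0],[20,0,0,1.5,0],[20,0,0,1,0],[20,0,0,0,0]]'; python3 -m crank '[[20,0,0,1.5,0],[20,0,0,1,0],[20,0,0,0,0]]'
```

```text
time: 10.9
ee_pos: [0.5333, 0.0355, 0.114]
ee_rot: [180.0, 0.0, 151.3]
wrist_force: [2.2, -0.3, 3.7]
opening: 0.0253
grasp_force: 60.0
time: 11.28
ee_pos: [0.5333, 0.0355, 0.1116]
ee_rot: [180.0, 0.0, 151.3]
wrist_force: [2.7, -0.8, 6.9]
opening: 0.0255
grasp_force: 60.4
```

```bash
python3 -m crank '[[20,-0.4,0,-0.5,0],[20,-0.4,0.2,0,0],[20,0,0,0,0]]';python3 -m crank '[[20,-0.4,0,0,0],[20,-0.4,0.2,0,0],[20,0,0,0,0]]'
```

```text
time: 11.65
ee_pos: [0.5335, 0.0353, 0.1119]
ee_rot: [-180.0, -0.0, 151.3]
wrist_force: [-0.2, -0.1, 6.7]
opening: 0.0257
grasp_force: 60.3
time: 12.02
ee_pos: [0.5338, 0.0352, 0.1118]
ee_rot: [-180.0, -0.1, 151.3]
wrist_force: [-1.2, 1.6, 5.8]
opening: 0.0255
grasp_force: 60.4
```

```bash
python3 -m crank '[[20,0.5,0.5,0,0],[20,0.1,0.5,0,0],[20,0,0,0,0]]';python3 -m crank '[[20,0.2,0.7,0,0],[20,0,0,0,0]]'; python3 -m crank '[[20,-0.2,-1,0,0],[20,-0.2,-1,0,0],[20,0,0,0,0]]'; python3 -m crank '[[20,-0.2,-0.7,0,0],[20,0,0,0,0]]'; python3 -m crank '[[20,-0.2,-0.7,0,0],[20,0,0,0,0]]'
```

```text
time: 12.4
ee_pos: [0.5339, 0.0359, 0.1118]
ee_rot: [-179.9, -0.0, 151.3]
wrist_force: [-0.5, -4.0, 6.4]
opening: 0.0255
grasp_force: 60.5
time: 12.65
ee_pos: [0.5339, 0.0363, 0.1118]
ee_rot: [-179.9, -0.0, 151.3]
wrist_force: [-1.5, -8.6, 7.2]
opening: 0.0254
grasp_force: 60.7
time: 13.02
ee_pos: [0.5336, 0.0351, 0.1119]
ee_rot: [-180.0, -0.0, 151.3]
wrist_force: [1.1, 1.5, 5.8]
opening: 0.0251
grasp_force: 60.5
time: 13.28
ee_pos: [0.5336, 0.0346, 0.1119]
ee_rot: [180.0, -0.0, 151.3]
wrist_force: [0.2, 3.2, 6.4]
opening: 0.0255
grasp_force: 60.3
time: 13.52
ee_pos: [0.5335, 0.0334, 0.1118]
ee_rot: [-180.0, -0.0, 151.3]
wrist_force: [0.8, -1.6, 2.4]
opening: 0.0257
grasp_force: 60.1
```

```bash
python3 -m crank '[[20,0,0,1.5,0],[20,0,0,1.5,0],[20,0,0,0,0]]';python3 -m crank '[[20,0,0,1,0],[20,0,0,0,0]]'
```

```text
time: 13.9
ee_pos: [0.5336, 0.0333, 0.1085]
ee_rot: [-180.0, -0.0, 151.3]
wrist_force: [1.2, -5.8, -0.2]
opening: 0.0258
grasp_force: 59.8
time: 14.15
ee_pos: [0.5336, 0.0333, 0.1075]
ee_rot: [-180.0, -0.0, 151.3]
wrist_force: [1.7, -5.0, 0.1]
opening: 0.0253
grasp_force: 59.9
```

```bash
python3 -m crank '[[20,-0.2,-0.6,1,0],[20,0,0,2,0],[20,0,0,0,0]]';python3 -m crank '[[20,0,0,2,0],[20,0,0,2,0],[20,0,0,1,0],[20,0,0,0,0]]';python3 -m crank '[[20,0,0,1,0],[20,0,0,0.5,0],[20,0,0,0,0]]'
```

```text
time: 14.52
ee_pos: [0.5335, 0.0329, 0.1045]
ee_rot: [-180.0, -0.0, 151.3]
wrist_force: [2.8, -3.0, -2.7]
opening: 0.0258
grasp_force: 59.6
time: 15.02
ee_pos: [0.5336, 0.0329, 0.0997]
ee_rot: [-180.0, -0.0, 151.3]
wrist_force: [2.6, -4.0, -1.9]
opening: 0.0255
grasp_force: 59.8
time: 15.4
ee_pos: [0.5336, 0.0329, 0.0983]
ee_rot: [180.0, 0.0, 151.3]
wrist_force: [3.0, -4.7, 1.0]
opening: 0.0253
grasp_force: 59.9
```

```bash
python3 -m crank '[[20,-0.5,-0.3,0.5,0],[20,0,0,0,0]]';python3 -m crank '[[20,0,0,0.7,0],[20,0,0,0,0]]';python3 -m crank '[[20,0,0,0.7,0],[20,0,0,0,0]]'
```

```text
time: 15.65
ee_pos: [0.5337, 0.0326, 0.0977]
ee_rot: [-180.0, -0.0, 151.3]
wrist_force: [2.1, -1.6, -0.4]
opening: 0.0253
grasp_force: 59.8
time: 15.9
ee_pos: [0.5338, 0.0325, 0.0971]
ee_rot: [-180.0, -0.0, 151.3]
wrist_force: [0.4, -0.7, 2.7]
opening: 0.0251
grasp_force: 60.0
time: 16.15
ee_pos: [0.5338, 0.0325, 0.0964]
ee_rot: [180.0, -0.0, 151.3]
wrist_force: [-0.6, 0.3, 4.4]
opening: 0.0252
grasp_force: 60.1
```

Seated: the bottom is felt at z≈0.097, as computed. Now turning clockwise (positive twist), reading the moment.

```bash
cat > r.py <<'E'
from h import *
s=arm.observe(); print("M",s["moment"].round(3),"F",s["wrist_force"].round(1),"yaw",s["ee_rot"][2].round(2),"pos",s["ee_pos"].round(4),"q6",s["q"][5].round(1))
E
python3 r.py; python3 -m crank '[[20,0,0,-0.3,0.05],[20,0,0,0,0.05],[20,0,0,0,0]]'; python3 r.py;  python3 -m crank '[[20,0,0,0,0.05],[20,0,0,0,0]]'; python3 r.py;  python3 -m crank '[[20,0,0,0,0.05],[20,0,0,0,0]]'; python3 r.py;  python3 -m crank '[[20,0,0,0,0.05],[20,0,0,0,0.05],[20,0,0,0,0]]'; python3 r.py
```

```text
M [-0.159 -0.002  0.005] F [-0.6  0.3  4.4] yaw 151.31 pos [0.5338 0.0325 0.0964] q6 -61.1
time: 16.52
ee_pos: [0.5339, 0.0324, 0.0967]
ee_rot: [-180.0, 0.0, 145.6]
wrist_force: [-0.1, -2.9, 4.0]
opening: 0.0252
grasp_force: 60.3
M [-0.592 -0.114  0.019] F [-0.1 -2.9  4. ] yaw 145.59 pos [0.5339 0.0324 0.0967] q6 -55.4
time: 16.77
ee_pos: [0.5339, 0.0323, 0.0967]
ee_rot: [-180.0, 0.0, 142.8]
wrist_force: [0.3, -3.0, 3.2]
opening: 0.0253
grasp_force: 60.3
M [-0.682 -0.047  0.112] F [ 0.3 -3.   3.2] yaw 142.79 pos [0.5339 0.0323 0.0967] q6 -52.6
time: 17.02
ee_pos: [0.5339, 0.0323, 0.0967]
ee_rot: [-180.0, 0.0, 140.0]
wrist_force: [0.2, -3.3, 3.5]
opening: 0.0253
grasp_force: 60.3
M [-0.85  -0.064  0.062] F [ 0.2 -3.3  3.5] yaw 139.95 pos [0.5339 0.0323 0.0967] q6 -49.7
time: 17.4
ee_pos: [0.5338, 0.0324, 0.0967]
ee_rot: [-180.0, -0.0, 134.2]
wrist_force: [-0.2, -4.1, 3.6]
opening: 0.0254
grasp_force: 60.3
M [-0.976  0.004  0.134] F [-0.2 -4.1  3.6] yaw 134.24 pos [0.5338 0.0324 0.0967] q6 -44.0
```

```bash
python3 -m crank '[[20,-0.4,-0.4,0,0.1],[20,0,0,0,0.1],[20,0,0,0,0.1],[20,0,0,0,0]]'; python3 r.py;python3 -m crank '[[20,0,0,0,0.1],[20,0,0,0,0.1],[20,0,0,0,0.1],[20,0,0,0,0.1],[20,0,0,0,0]]'; python3 r.py
```

```text
time: 17.9
ee_pos: [0.5336, 0.032, 0.0966]
ee_rot: [-180.0, -0.0, 117.1]
wrist_force: [-1.0, -1.1, 3.7]
opening: 0.0251
grasp_force: 60.3
M [-0.417  0.257  0.061] F [-1.  -1.1  3.7] yaw 117.07 pos [0.5336 0.032  0.0966] q6 -26.9
time: 18.52
ee_pos: [0.5334, 0.032, 0.0966]
ee_rot: [-179.9, -0.0, 94.2]
wrist_force: [-2.2, -1.3, 3.6]
opening: 0.0255
grasp_force: 60.3
M [-0.324  0.615  0.053] F [-2.2 -1.3  3.6] yaw 94.22 pos [0.5334 0.032  0.0966] q6 -4.1
```

```bash
python3 -m crank '[[20,-0.1,-0.3,0,0.12],[20,0,0,0,0.12],[20,0,0,0,0.12],[20,0,0,0,0]]'; python3 r.py;python3 -m crank '[[20,0,0,0,0.12],[20,0,0,0,0.12],[20,0,0,0,0.12],[20,0,0,0,0.12],[20,0,0,0,0]]'; python3 r.py
```

```text
time: 19.02
ee_pos: [0.5331, 0.0319, 0.0966]
ee_rot: [-179.9, 0.0, 73.6]
wrist_force: [-2.7, 0.2, 3.9]
opening: 0.025
grasp_force: 60.3
M [0.037 0.8   0.016] F [-2.7  0.2  3.9] yaw 73.63 pos [0.5331 0.0319 0.0966] q6 16.5
time: 19.65
ee_pos: [0.5328, 0.0321, 0.0965]
ee_rot: [-179.9, 0.0, 46.1]
wrist_force: [-5.0, 2.6, 4.1]
opening: 0.0254
grasp_force: 60.3
M [0.566 0.966 0.089] F [-5.   2.6  4.1] yaw 46.13 pos [0.5328 0.0321 0.0965] q6 44.0
```

```bash
python3 -m crank '[[20,-0.2,-0.6,0,0.1],[20,0,0,0,0.1],[20,0,0,0,0.1],[20,0,0,0,0]]'; python3 r.py;python3 -m crank '[[20,-0.1,-0.3,0,0.1],[20,0,0,0,0.1],[20,0,0,0,0.1],[20,0,0,0,0]]'; python3 r.py; sleep 0; python3 -m crank '[[20,0,-0.3,0,0.1],[20,0,0,0,0.1],[20,0,0,0,0]]'; python3 r.py
```

```text
time: 20.15
ee_pos: [0.5326, 0.0323, 0.0966]
ee_rot: [-180.0, 0.0, 29.0]
wrist_force: [-4.0, 4.3, 4.0]
opening: 0.0252
grasp_force: 60.3
M [0.811 0.89  0.04 ] F [-4.   4.3  4. ] yaw 28.98 pos [0.5326 0.0323 0.0966] q6 61.2
time: 20.65
ee_pos: [0.5326, 0.0326, 0.0966]
ee_rot: [-180.0, 0.0, 11.8]
wrist_force: [-3.5, 5.0, 2.9]
opening: 0.0254
grasp_force: 60.3
M [1.017 0.806 0.041] F [-3.5  5.   2.9] yaw 11.76 pos [0.5326 0.0326 0.0966] q6 78.4
time: 21.02
ee_pos: [0.5326, 0.0328, 0.0967]
ee_rot: [-180.0, 0.0, 0.3]
wrist_force: [-2.6, 4.4, 4.2]
opening: 0.0254
grasp_force: 60.3
M [0.971 0.675 0.095] F [-2.6  4.4  4.2] yaw 0.34 pos [0.5326 0.0328 0.0967] q6 89.9
```

```bash
python3 -m crank '[[20,-0.3,-0.5,0,0.05],[20,0,0,0,0.05],[20,0,0,0,0]]'|sed -n 3p; python3 r.py; for i in 1; do python3 -m crank '[[20,0,0,0,0.05],[20,0,0,0,0]]'|sed -n 3p; done; python3 r.py; python3 -m crank '[[20,0,0,0,0.05],[20,0,0,0,0]]'|sed -n 3p; python3 r.py
```

```text
ee_rot: [-180.0, -0.0, -5.4]
M [0.408 0.57  0.117] F [-2.6  2.5  3.5] yaw -5.38 pos [0.5325 0.0331 0.0967] q6 95.7
ee_rot: [-180.0, -0.0, -8.3]
M [0.58  0.465 0.156] F [-2.   2.5  3. ] yaw -8.32 pos [0.5325 0.0331 0.0967] q6 98.6
ee_rot: [-180.0, -0.0, -11.2]
M [0.644 0.469 0.149] F [-1.7  2.9  3. ] yaw -11.23 pos [0.5325 0.0331 0.0967] q6 101.5
```

```bash
python3 -m crank '[[20,0,0,0,0.04],[20,0,0,0,0]]'|sed -n 3p; python3 r.py; python3 -m crank '[[20,0,0,0,0.04],[20,0,0,0,0]]'|sed -n 3p; python3 r.py; python3 -m crank '[[20,0,0,0,0.03],[20,0,0,0,0]]'|sed -n 3p; python3 r.py
```

```text
ee_rot: [-180.0, -0.0, -13.5]
M [0.765 0.374 0.066] F [-1.   3.3  3. ] yaw -13.55 pos [0.5325 0.0331 0.0967] q6 103.8
ee_rot: [-180.0, -0.0, -15.9]
M [0.818 0.328 0.16 ] F [-2.1  3.8  3.8] yaw -15.87 pos [0.5325 0.0331 0.0967] q6 106.2
ee_rot: [-180.0, -0.0, -17.7]
M [0.942 0.291 0.212] F [-0.9  3.8  4.8] yaw -17.71 pos [0.5325 0.0331 0.0967] q6 108.0
```

```bash
python3 -m crank '[[20,0,-0.3,0,0],[20,0,0,0,0]]'|sed -n 3p; python3 r.py; python3 -m crank '[[20,0,0,0,0.03],[20,0,0,0,0]]'|sed -n 3p; python3 r.py; python3 -m crank '[[20,0,0,0,0]]'|sed -n 3p; python3 r.py
```

```text
ee_rot: [180.0, -0.0, -17.7]
M [0.521 0.297 0.075] F [-1.3  2.8  3.2] yaw -17.7 pos [0.5325 0.0332 0.0967] q6 108.0
ee_rot: [180.0, -0.0, -19.5]
M [0.495 0.258 0.159] F [-0.8  2.3  3.3] yaw -19.48 pos [0.5325 0.0333 0.0967] q6 109.8
ee_rot: [180.0, -0.0, -19.4]
M [0.422 0.31  0.109] F [-0.6  1.4  3.8] yaw -19.43 pos [0.5325 0.0333 0.0967] q6 109.8
```

```bash
for k in 1; do python3 -m crank '[[20,0,0,0,0.03],[20,0,0,0,0]]'|sed -n 3p; done; python3 r.py; python3 -m crank '[[20,0,0,0,0.03],[20,0,0,0,0]]'|sed -n 3p; python3 r.py; python3 -m crank '[[20,0,0,0,0.03],[20,0,0,0,0]]'|sed -n 3p; python3 r.py
```

```text
ee_rot: [-180.0, -0.0, -21.2]
M [0.425 0.286 0.108] F [-0.1  1.4  3.9] yaw -21.2 pos [0.5325 0.0333 0.0967] q6 111.5
ee_rot: [-180.0, -0.0, -22.9]
M [0.405 0.188 0.116] F [-0.3  1.6  2.9] yaw -22.92 pos [0.5325 0.0333 0.0967] q6 113.2
ee_rot: [-180.0, -0.0, -24.6]
M [0.55  0.216 0.069] F [-0.7  2.2  3.6] yaw -24.64 pos [0.5325 0.0333 0.0967] q6 115.0
```

```bash
python3 -m crank '[[20,0,0,0,0.02],[20,0,0,0,0]]'|sed -n 3p; python3 r.py; python3 -m crank '[[20,0,0,0,0.02],[20,0,0,0,0]]'|sed -n 3p; python3 r.py
```

```text
ee_rot: [-180.0, -0.0, -25.8]
M [0.539 0.175 0.142] F [-0.5  2.7  4.1] yaw -25.77 pos [0.5325 0.0334 0.0967] q6 116.1
ee_rot: [-180.0, -0.0, -26.9]
M [0.583 0.106 0.105] F [-1.2  2.7  3.2] yaw -26.92 pos [0.5326 0.0334 0.0967] q6 117.2
```

```bash
python3 -m crank '[[20,0,0,0,0.02],[20,0,0,0,0]]'|sed -n 3p; python3 r.py; python3 -m crank '[[20,0,0,0,0.02],[20,0,0,0,0]]'|sed -n 3p; python3 r.py
```

```text
ee_rot: [-180.0, -0.0, -28.1]
M [0.692 0.11  0.155] F [-0.3  2.6  2.7] yaw -28.06 pos [0.5325 0.0333 0.0967] q6 118.4
ee_rot: [-180.0, -0.0, -29.2]
M [0.719 0.026 0.111] F [-1.   2.8  3.3] yaw -29.2 pos [0.5325 0.0333 0.0967] q6 119.5
```

```bash
python3 -m crank '[[20,0,-0.2,0,0.02],[20,0,0,0,0]]'|sed -n 3p; python3 r.py; python3 -m crank '[[20,0,0,0,0.02],[20,0,0,0,0]]'|sed -n 3p; python3 r.py
```

```text
ee_rot: [180.0, 0.0, -30.3]
M [0.431 0.134 0.137] F [0.3 2.3 3.5] yaw -30.35 pos [0.5326 0.0335 0.0967] q6 120.7
ee_rot: [180.0, 0.0, -31.5]
M [0.474 0.06  0.137] F [-0.1  2.7  4.2] yaw -31.49 pos [0.5326 0.0335 0.0967] q6 121.8
```

```bash
python3 -m crank '[[20,0,0,0,0.02],[20,0,0,0,0]]'|sed -n 3p; python3 r.py; python3 -m crank '[[20,0,0,0,0.02],[20,0,0,0,0]]'|sed -n 3p; python3 r.py
```

```text
ee_rot: [-180.0, -0.0, -32.6]
M [0.397 0.114 0.156] F [-0.6  1.2  3.6] yaw -32.64 pos [0.5326 0.0335 0.0967] q6 123.0
ee_rot: [180.0, 0.0, -33.8]
M [0.354 0.037 0.159] F [-1.4  1.3  4.1] yaw -33.79 pos [0.5326 0.0335 0.0967] q6 124.1
```

```bash
python3 -m crank '[[20,0,0,0,0.02],[20,0,0,0,0]]'|sed -n 3p; python3 r.py; python3 -m crank '[[20,0,0,0,0]]'|sed -n 3p; python3 r.py
```

```text
ee_rot: [180.0, -0.0, -34.9]
M [0.421 0.047 0.106] F [-0.1  2.4  3.8] yaw -34.93 pos [0.5326 0.0335 0.0967] q6 125.3
ee_rot: [-180.0, -0.0, -34.9]
M [0.423 0.03  0.121] F [-0.5  2.1  3.6] yaw -34.9 pos [0.5326 0.0335 0.0967] q6 125.2
```

```bash
python3 -m crank '[[20,0,0,0,0.02],[20,0,0,0,0]]'|sed -n 3p; python3 r.py; python3 -m crank '[[20,0,0,0,0]]'|sed -n 3p; python3 r.py
```

```text
ee_rot: [-180.0, -0.0, -36.1]
M [0.44  0.099 0.116] F [-0.5  2.3  3. ] yaw -36.08 pos [0.5326 0.0335 0.0967] q6 126.4
ee_rot: [-180.0, -0.0, -36.0]
M [0.414 0.071 0.174] F [0.4 2.7 3.2] yaw -36.04 pos [0.5326 0.0335 0.0967] q6 126.4
```

The bolt was followed well into its tight range with no stop felt. I'll ease the twist back into the hex play and lift out.

```bash
python3 -m crank '[[20,0,0,0,-0.06],[20,0,0,0,-0.06],[20,0,0,0,0]]'; python3 r.py; python3 -m crank '[[20,0,0,-5,0],[20,0,0,-8,0],[20,0,0,-12,0],[20,0,0,-15,0],[20,0,0,-15,0],[20,0,0,-15,0],[20,0,0,0,0]]'; python3 r.py; python3 -c "
from h import *
print(shift([.5008,-.2322,.165]))"
```

```text
time: 27.15
ee_pos: [0.5326, 0.0334, 0.0967]
ee_rot: [180.0, 0.0, -29.2]
wrist_force: [-0.2, 0.9, 3.0]
opening: 0.0253
grasp_force: 60.2
M [ 0.2    0.13  -0.025] F [-0.2  0.9  3. ] yaw -29.19 pos [0.5326 0.0334 0.0967] q6 119.5
time: 28.02
ee_pos: [0.5334, 0.0335, 0.1681]
ee_rot: [-179.9, -0.1, -29.2]
wrist_force: [0.4, -0.4, -1.8]
opening: 0.0253
grasp_force: 59.6
M [-0.019  0.026 -0.021] F [ 0.4 -0.4 -1.8] yaw -29.18 pos [0.5334 0.0335 0.1681] q6 119.5
(array([101.1, 247.9,   3. ]), None)
```

```bash
python3 - <<'E'
from m import *
p=np.mean([cap("wrist")["pixels"] for _ in range(5)],0).astype(np.uint8)
cv2.imwrite("pics/w6c.png",cv2.convertScaleAbs(cv2.resize(p[130:230,190:330][:,:,::-1],None,fx=5,fy=5,interpolation=cv2.INTER_CUBIC),alpha=1.7))
E
```

```text
(no output)
```

View pics/w6c.png

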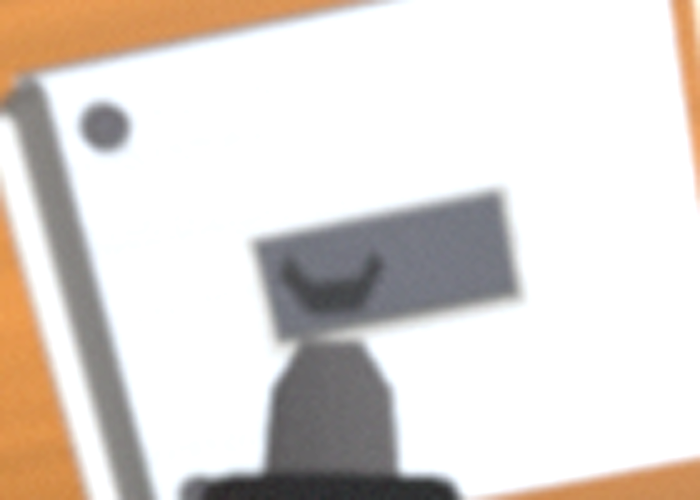

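The recess's U at (330,285) is again square to the tool, after a turn of about 180°, which agrees with the felt angle (about 3.1 rad). Returning the key.

```bash
python3 -m crank '[[20,14,34,0,0],[20,18,44,0,0],[20,18,44,0,0],[20,18,44,0,0],[20,18,44,0,0],[20,15,38,0,0],[20,0,0,0,0],[20,0,0,0,0]]'; python3 - <<'E'
from m import *
print(shift([.5008,-.2322,.114]))
c=cap("wrist","w7"); p=c["pixels"].astype(int)
m=(p[...,0]-p[...,2]>35); E=c["extrinsics"]; q=E[:3,:3].T@(np.array([.5014,-.2325,.04])-E[:3,3]); print("expect hole px",q[0]/q[2]*c["fx"]+c["cx"],q[1]/q[2]*c["fy"]+c["cy"])
cv2.imwrite("pics/w7c.png",cv2.resize(c["pixels"][100:300,150:360][:,:,::-1],None,fx=2.8,fy=2.8))
E
```

```text
time: 29.28
ee_pos: [0.4995, -0.2319, 0.1662]
ee_rot: [-180.0, 0.1, -29.2]
wrist_force: [-0.6, 0.4, -0.8]
opening: 0.0253
grasp_force: 59.6
(array([ 1.3, -0.4, 52.2]), None)
expect hole px 255.22473549985585 181.2492967426949
```

View pics/w7c.png

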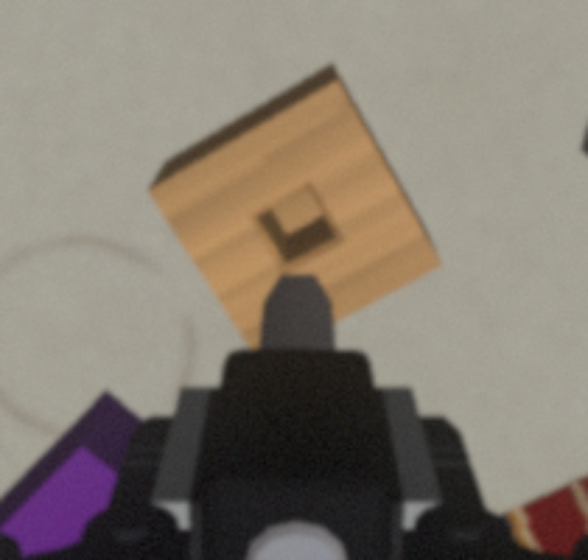

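The hole shows at crop (298,223), right in front of the tip. I'll align and lower it, feeling for the mouth.

```bash
python3 -m crank '[[20,1.4,-0.3,10,0],[20,0,0,20,0],[20,0,0,15,0],[20,0,0,6,0],[20,0,0,0,0]]'; python3 -m crank '[[20,0,0,2,0],[20,0,0,2,0],[20,0,0,2,0],[20,0,0,0,0]]'; python3 -m crank '[[20,0,0,2,0],[20,0,0,2,0],[20,0,0,0,0]]'
```

```text
time: 29.95
ee_pos: [0.5012, -0.2324, 0.1153]
ee_rot: [180.0, 0.0, -29.2]
wrist_force: [-0.2, -0.1, -1.1]
opening: 0.0252
grasp_force: 59.6
time: 30.45
ee_pos: [0.5012, -0.2327, 0.1096]
ee_rot: [180.0, 0.0, -29.2]
wrist_force: [1.3, -0.8, -1.4]
opening: 0.0253
grasp_force: 59.6
time: 30.82
ee_pos: [0.501, -0.2326, 0.1054]
ee_rot: [180.0, 0.0, -29.2]
wrist_force: [-1.2, 0.0, -1.2]
opening: 0.0254
grasp_force: 59.7
```

```bash
python3 -m crank '[[20,0,0,3,0],[20,0,0,3,0],[20,0,0,0,0]]'; python3 -m crank '[[20,0,0,4,0],[20,0,0,4,0],[20,0,0,4,0],[20,0,0,4,0],[20,0,0,0,0]]'; python3 -m crank '[[20,0,0,2,0],[20,0,0,1.5,0],[20,0,0,0,0]]'
```

```text
time: 31.2
ee_pos: [0.501, -0.2326, 0.0993]
ee_rot: [180.0, 0.0, -29.2]
wrist_force: [-2.6, -0.1, -1.5]
opening: 0.0252
grasp_force: 59.5
time: 31.82
ee_pos: [0.5009, -0.2325, 0.0831]
ee_rot: [180.0, 0.1, -29.2]
wrist_force: [-4.5, -0.2, -4.8]
opening: 0.0255
grasp_force: 59.5
time: 32.2
ee_pos: [0.501, -0.2326, 0.08]
ee_rot: [180.0, 0.0, -29.2]
wrist_force: [-5.4, -0.3, -1.9]
opening: 0.0252
grasp_force: 59.7
```

```bash
python3 -m crank '[[20,-0.7,0.4,0.5,0],[20,0,0,0.5,0],[20,0,0,0,0]]'; python3 -m crank '[[20,0,0,0.6,0],[20,0,0,0.3,0],[20,0,0,0,0]]'
```

```text
time: 32.58
ee_pos: [0.5007, -0.2328, 0.0793]
ee_rot: [-180.0, -0.0, -29.2]
wrist_force: [-2.2, 0.5, -0.3]
opening: 0.0251
grasp_force: 59.9
time: 32.95
ee_pos: [0.5007, -0.2328, 0.0786]
ee_rot: [-180.0, -0.0, -29.2]
wrist_force: [-3.2, 0.0, 6.4]
opening: 0.0256
grasp_force: 61.0
```

Floor felt at z=0.0786, the same as at the grasp, so the key is home. Releasing it and lifting clear.

```bash
python3 -m crank '[[50,0,0,0,0],[50,0,0,0,0],[50,0,0,0,0],[50,0,0,0,0]]'; python3 -m crank '[[50,0,0,-10,0],[50,0,0,-20,0],[50,0,0,-30,0],[50,0,0,-35,0],[50,0,0,0,0]]'; python3 - <<'E'
from m import *
c=cap("wrist","w8"); s=arm.observe(); print(s["opening"])
E=c["extrinsics"]; q=E[:3,:3].T@(np.array([.501,-.2328,.108])-E[:3,3]); uv=(q[0]/q[2]*c["fx"]+c["cx"],q[1]/q[2]*c["fy"]+c["cy"]); print(uv)
p=c["pixels"].astype(int); disc=(p.min(2)>85)&(np.ptp(p,axis=2)<30); W=np.zeros(disc.shape,bool); u,v=map(int,uv); W[v-16:v+16,u-16:u+16]=1
ce,st,m=blob(disc&W,uv); print(ce,st,ray(c,*ce,.108),"depth pt",pt(c,*ce.round().astype(int)))
E
```

```text
time: 33.45
ee_pos: [0.5005, -0.2327, 0.0783]
ee_rot: [-180.0, -0.0, -29.2]
wrist_force: [0.7, 0.4, -0.2]
opening: 0.0499
grasp_force: 0.0
time: 34.08
ee_pos: [0.5019, -0.2335, 0.1764]
ee_rot: [-180.0, -0.3, -29.2]
wrist_force: [-0.3, 0.2, 0.4]
opening: 0.05
grasp_force: 0.0
0.0503021561164799
(np.float64(255.6397609155399), np.float64(211.59437558750733))
[256.36184211 209.84539474] [247 201  20  19 304] [ 0.50185838 -0.23382769  0.108     ] depth pt [ 0.50250747 -0.23391134  0.10981256]
```

The key's top is at z≈0.109 and centred on the block, as it was at the start. Handing in.

```bash
python3 -c "
from rig import hand_in
print(hand_in())"
```

```text
the job is handed in; nothing more can be done
None
```

I turned the bolt clockwise about 3.1 rad in one continuous grasp without feeling the hard stop, put the key back fully home in its block, and handed the job in at about 34 s. The bolt's tightness is inferred from the turn angle and two wrist pictures, as the torque showed no clear rise at the tight point.

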